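# Hold the specimen box gate open

### The arm

A 6-joint arm with a two-finger parallel gripper is mounted at the origin on the work surface. World frame = base frame: x ahead of the robot, y to its left, z up, the work surface at z = 0. Lengths are in m, angles in rad, forces in N, time in s.
With the tool pointing down it reaches from about 0.275 to 0.775 m from the base axis. Payload 14.6 kg.
Tool frame: the origin (TCP) lies midway between the tips of the shut fingers; the grasp point (between the pads) lies 19 mm behind it; z points along the fingers, y is the direction in which the jaws open and shut (so a half turn about z gives the same grasp; the last joint's range is limited). The gripper opens to 85 mm and grips with 20 to 120 N. Pads are 22 mm wide; open, the fingers measure 114 mm over their backs; the gripper's body (76 mm by 85 mm) begins 54 mm behind the grasp point. The pads swing forward as they close: fully open they stand 13 mm farther back than shut.
Start: joints at [-0.155, 0.263, -0.048, 1.259, 0, 1.415], TCP at [0.525, -0, 0.231] pointing down, gripper open.
Joint ranges: [-2.65, 2.65], [-0.89, 1.7], [-1.18, 1.37], [-2.13, 2.11], [-1.35, 1.29], [-3.14, 3.14]. Speed limits (rad/s): [1.89, 1.89, 2.57, 2.79, 3.14, 3.14].

### API

Orientations are given as a unit quaternion [w, x, y, z].
In Python, from rig import get_state, snapshot, hand_in gives the robot as it stands.
- The arm moves only by the shell command python3 -m inch 'ROWS' [FORCE]. ROWS is JSON, a list of rows, each a list of 7 numbers: the turn, a rotation vector about the tool's x, y, z in degrees, then the shift along the tool's x, y, z in cm, then the closure in counts, from 0 (fully open) to 255 (shut). In form: [[ax, ay, az, dx, dy, dz, jaw], ...]. A call has 1 to 12 rows; each row is the pose to reach, as a shift and turn from the pose commanded when the call began, along the tool's axes at that moment; what a row does not reach only later rows make up. A row lasts 1/10 s, in which the tool goes at most 50 mm and 8.59 degrees, less where a joint would pass 70% of its speed; a pose out of reach is approached as far as the arm can. A call with a gripper value outside its range is refused whole. The fingers move at their own pace and stop on an object; FORCE is the grip in N (left out, the last holds). Time passes only in rows, so rows that repeat a pose let the fingers close. It gives the time, the measured TCP pose, the force and the opening at its end, in the units of the state.
- get_state(): the state, without advancing time (a new reading comes with each control period).
- snapshot(name): name is "scene" or "side" or "wrist"; returns a dict with "frame" (384x512x3 uint8, red, green, blue), "K" (3x3 intrinsics, pixels), "R" (3x3) and "t" (3): a world point X has camera coordinates R X + t. Camera axes: x right, y down, z forward; pixel columns grow to the right and rows downward; lengths in m; the calibration is good to about 2 mm. A picture is of the moment at which its call begins. There is no depth.
- hand_in(): hands the job in, once; it reports no verdict.
The state is a dict: "t": time; "joint_pos": joint angles; "qvel": joint speeds; "joint_efforts": joint torques, N m; "eef_pos": TCP position; "tool_rot": TCP orientation; "force": force on the tool from outside, world axes, zero at the start; "moment": the same for the moment, N m; "grip_width": finger opening in m.
Only numpy, scipy, OpenCV 4.12 (cv2) and the standard library are available. Lean on these libraries where they do the work, as an engineer would, in place of code of your own. Each camera call takes 0.05 s, during which the arm holds its last target.

### The job

A colleague needs to slide the tube rack out of the specimen box: squeeze its two roof catches fully home between the fingers, first the one with the round pads, then the one with the rectangular pads, gently, because the plastic pads crack under a hard grip. Then grip the steel post on the gate, swing the gate out past its detent until it stands about square to the box front, and finish holding it wide open with the post still gripped: the gate is sprung, so do not let go. Leave the racks, the tub and the tray where they are.

Things in the scene. Friction and masses are not known exactly. Their poses are not given: they have to be found in the camera images.
- carrier: White and clear specimen box, fixed to the bench: 262 mm wide (y), 190 mm deep (x), flat roof 160 mm high. Origin on the bench under the middle of the closed gate, its front; +x into the box, +y along the gate to the hinge. The catches stand on the roof 28 mm behind the gate, 46 mm either side of the middle, either way round. A wire handle 30 mm high stands on the roof 150 mm back.
- gate (a joint): Gate opening, rad: 0 closed, stop at 1.75. Upright hinge at the +y end; it swings out (-x), clockwise from above. Gate 235 mm long, 8 mm thick. Each catch blocks it until both its pads are squeezed home. A spring pulls it shut (about 2 N at the post when wide); a ball detent resists from 0.5 to 0.9 rad (2 to 4 N at the post). Let go, it swings back.
- gate_hinge (a point): A point on the gate's upright hinge axis, at roof height (160 mm above the bench). At the origin's x of the box, 115 mm towards +y.
- gate_post: Upright round steel post on the gate, 14 mm diameter. Origin on its axis, 155 mm above the bench: grip it here from above. A sleeve that spins freely; top 20 mm higher, bracket to the gate 42 mm lower. Stands 38 mm in front of the gate's middle plane (27 mm clear gap) and 190 mm along the gate from the hinge. Moves with the gate.
- round_squeeze (a point): Midway between the two pads of the round catch, 186 mm above the bench: centre the fingers here, closing along y. Axes as the box's. Pads are 56 mm over their outer faces as found, 40 mm squeezed home; tops 200 mm, foot plate 163 mm above the bench. The other catch is 92 mm away along y. Low lugs and hooks (top 171 mm) lie 24 to 41 mm in front.
- round_l: Grey plastic pad of the round catch, on its +y side. Upright cylinder, 16 mm diameter, 37 mm tall; origin on its axis, 180 mm above the bench. Slides along the box's y, 8 mm towards its partner, against about 5 N of friction, to a hard stop; stays where left. Pad origins are 40 mm apart as found, 24 mm squeezed home. Cracks above 60 N.
- round_r: Grey plastic pad of the round catch, on its -y side. Upright cylinder, 16 mm diameter, 37 mm tall; origin on its axis, 180 mm above the bench. Slides along the box's y, 8 mm towards its partner, against about 5 N of friction, to a hard stop; stays where left. Pad origins are 40 mm apart as found, 24 mm squeezed home. Cracks above 60 N.
- square_squeeze (a point): Midway between the two pads of the square catch, 186 mm above the bench: centre the fingers here, closing along y. Axes as the box's. Pads are 56 mm over their outer faces as found, 40 mm squeezed home; tops 200 mm, foot plate 163 mm above the bench. The other catch is 92 mm away along y. Low lugs and hooks (top 171 mm) lie 24 to 41 mm in front.
- square_l: Grey plastic pad of the square catch, on its +y side. Upright rectangular block, 32 mm (box's x) by 16 mm (box's y), 37 mm tall; origin on its axis, 180 mm above the bench. Slides along the box's y, 8 mm towards its partner, against about 5 N of friction, to a hard stop; stays where left. Pad origins are 40 mm apart as found, 24 mm squeezed home. Cracks above 60 N.
- square_r: Grey plastic pad of the square catch, on its -y side. Upright rectangular block, 32 mm (box's x) by 16 mm (box's y), 37 mm tall; origin on its axis, 180 mm above the bench. Slides along the box's y, 8 mm towards its partner, against about 5 N of friction, to a hard stop; stays where left. Pad origins are 40 mm apart as found, 24 mm squeezed home. Cracks above 60 N.
- rack_in: White tube rack full of brown-capped sample tubes, standing loose inside the box; origin under its centre. Leave alone.
- rack_out: White rack, 56 x 152 mm, with a few sample tubes (100 mm high), on the bench to the robot's right. Leave alone.
- sharps_bin: Yellow round tub with a red lid, 124 mm diameter, 134 mm high, on the bench to the left; origin under its centre. Leave alone.
- tray: Shallow steel instrument tray, 110 x 190 x 22 mm, on the bench to the left; origin under its centre. Leave alone.

How it is judged:
On the way, in this order (a step that is already met when the one before it is completed fails the run):
1. the round-padded catch is squeezed home between the fingers, the other still untouched (distance between round_l and round_r below 0.0265 m and contact force between the fingers and round_l above 2 N and contact force between the fingers and round_r above 2 N and distance between square_l and square_r above 0.036 m), for 0.15 s.
2. then the rectangular-padded catch is squeezed home between the fingers (distance between square_l and square_r below 0.0265 m and contact force between the fingers and square_l above 2 N and contact force between the fingers and square_r above 2 N), for 0.15 s.
3. the gate is swung past its detent (value of joint gate above 0.95 rad), for 0.1 s.
At the end, for the whole second after the job is handed in: The gate stands open by at least 1.3 rad (75 degrees) and still (under 0.1 rad/s), and the fingers grip its post with more than 5 N of contact in all (value of joint gate above 1.3 rad and velocity of joint gate between -0.1 and 0.1 rad/s and contact force between the fingers and gate_post above 5 N); the arm keeps its last pose, push and grip.
It fails at once if more than 60 N on a pad of the round catch (contact force between anything else and round_l above 60 N or contact force between anything else and round_r above 60 N).
It fails at once if more than 60 N on a pad of the square catch (contact force between anything else and square_l above 60 N or contact force between anything else and square_r above 60 N).
It fails at once if a rack, the tub or the tray is moved more than 20 mm (distance of any of rack_in, rack_out, sharps_bin, tray from where it was at the start of the episode above 0.02 m).
It fails at once if a rack or the tub is tipped (angle between any of rack_in, rack_out, sharps_bin's own z axis and vertical above 0.25 rad).
It also fails if it takes over 58 s, if anything falls off the work surface, if the arm or the gripper's body presses on something with over 40 N, if the wrist force passes 120 N, or if a joint passes its speed limit or range.

## Working session

There is one attempt and no reset: what is moved stays moved. The work goes in short steps, Python scripts to look and compute and a shell command to move; the robot and the scene stay as the last step left them, time stands still between calls to the robot, and variables do not carry over. Pictures are saved under pics/ and viewed, and the job is handed in when it is done.

```bash
mkdir -p pics; ls; python3 - <<'E'
from rig import get_state, snapshot
import cv2,json
import numpy as np
print(get_state())
for n in ["scene","side","wrist"]:
    s=snapshot(n); cv2.imwrite(f"pics/a_{n}.png",s["frame"][:,:,::-1])
    np.savez(f"pics/a_{n}.npz",**s)
    print(n,s["K"],s["R"],s["t"])
E
```

```text
pics
{'t': 0.0, 'joint_pos': array([-1.55277689e-01,  2.63551425e-01, -4.89247620e-02,  1.25940030e+00,
       -2.68993749e-06,  1.41550084e+00]), 'qvel': array([ 0.00082405,  0.00125434,  0.00065478, -0.00089406, -0.00133231,
       -0.00123213]), 'joint_efforts': array([ 6.28219332e-04, -6.37613010e+01,  3.84567368e+01,  1.37825581e-02,
        8.02127857e-07, -5.80562346e-05]), 'eef_pos': array([5.24732582e-01, 4.75737468e-05, 2.30814791e-01]), 'tool_rot': array([-4.35573255e-04,  7.07100384e-01,  7.07112972e-01, -3.19321960e-04]), 'force': array([ 0.83041438,  0.10280669, -0.61070096]), 'moment': array([-0.02487062, -0.03077504,  0.0056716 ]), 'grip_width': 0.08539899973331005}
scene [[445.88104429   0.         260.5475422 ]
 [  0.         445.88104429 187.73689996]
 [  0.           0.           1.        ]] [[-0.94557746  0.325388   -0.00243221]
 [ 0.26760573  0.77336637 -0.57471004]
 [-0.18512276 -0.54408373 -0.8183535 ]] [ 0.54514133 -0.07922771  1.82242449]
side [[438.27383389   0.         244.72156456]
 [  0.         438.27383389 194.69787886]
 [  0.           0.           1.        ]] [[ 0.77260576 -0.63477535 -0.0118572 ]
 [-0.48258257 -0.57502645 -0.66065017]
 [ 0.41254624  0.51614421 -0.75060027]] [-0.44682607  0.37358063  1.21624963]
wrist [[318.86459025   0.         254.62711695]
 [  0.         318.86459025 193.50096614]
 [  0.           0.           1.        ]] [[ 9.99998700e-01  1.02724486e-04 -1.60930063e-03]
 [ 5.85558084e-04 -9.52981546e-01  3.03027772e-01]
 [-1.50250543e-03 -3.03028320e-01 -9.52980367e-01]] [-0.52374379 -0.03766989  0.38115466]
```

View pics/a_scene.png

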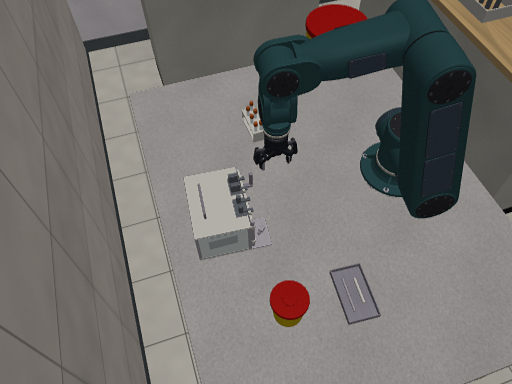

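View pics/a_side.png

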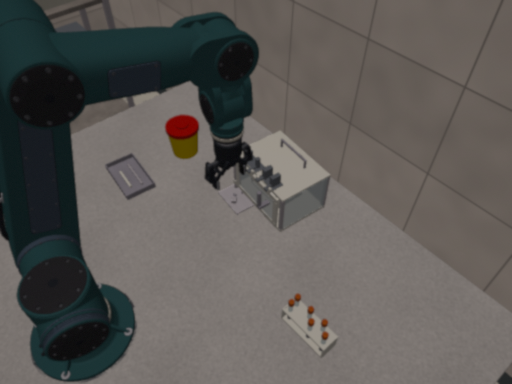

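View pics/a_wrist.png

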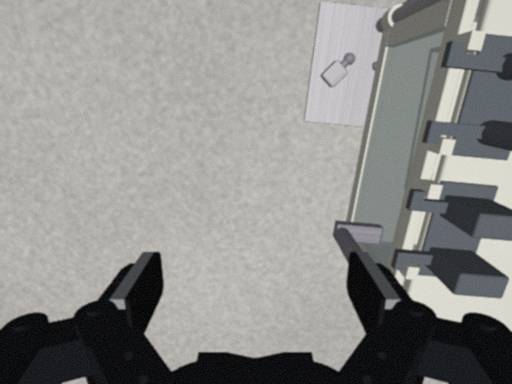

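```bash
python3 -m inch '[[0,0,0,0,0,-3,0],[0,0,0,0,0,-6,0],[0,0,-8,0,0,-8,0],[0,0,-16,0,0,-8,0],[0,0,-24,0,0,-8,0],[0,0,-32,0,0,-8,0],[0,0,-40,0,0,-8,0],[0,0,-48,0,0,-8,0],[0,0,-56,0,0,-8,0],[0,0,-64,0,0,-8,0],[0,0,-72,0,0,-8,0],[0,0,-80,0,0,-8,0]]' 20
python3 -m inch '[[0,0,-8,0,0,0,0],[0,0,-10,0,3,0,0],[0,0,-10,0,5,0,0],[0,0,-10,0,5,0,0],[0,0,-10,0,5,0,0]]'
cat > h.py <<'E'
from rig import get_state, snapshot
import cv2, numpy as np
def snap(n,tag,crop=None,k=1):
    s=snapshot(n); np.savez(f"pics/{tag}.npz",**s)
    im=s["frame"][:,:,::-1]
    show(im,tag,crop,k)
def show(im,tag,crop=None,k=1):
    if crop: x0,y0,x1,y1=crop; im=im[y0:y1,x0:x1]
    cv2.imwrite(f"pics/{tag}.png",cv2.resize(im,None,fx=k,fy=k,interpolation=cv2.INTER_CUBIC))
def load(tag):
    d=np.load(f"pics/{tag}.npz"); return d
def ray(d,uv):
    v=d["R"].T@np.linalg.inv(d["K"])@np.array([uv[0],uv[1],1.]); return -d["R"].T@d["t"], v/np.linalg.norm(v)
def tri(obs):
    A=np.zeros((3,3));b=np.zeros(3);L=[ray(load(t),uv) for t,uv in obs]
    for c,v in L:
        P=np.eye(3)-np.outer(v,v);A+=P;b+=P@c
    X=np.linalg.solve(A,b)
    return X,[float(np.linalg.norm((np.eye(3)-np.outer(v,v))@(X-c))) for c,v in L]
def onz(t,uv,z):
    c,v=ray(load(t),uv); return c+v*(z-c[2])/v[2]
def proj(t,X):
    d=load(t); p=d["K"]@(d["R"]@np.array(X)+d["t"]); return p[:2]/p[2]
E
python3 -c "
from h import *
snap('wrist','w1',None,1.5); print(get_state()['tool_rot'])"
```

```text
t: 1.35
eef_pos: [0.5249, 0.0, 0.3111]
tool_rot: [-0.0, 0.084, 0.996, 0.0]
force: [0.2, -0.1, 0.3]
grip_width: 0.0858
t: 1.85
eef_pos: [0.5336, 0.0493, 0.311]
tool_rot: [-0.0, -0.0, 1.0, -0.0]
force: [0.1, -0.8, 0.4]
grip_width: 0.0855
[-1.63811940e-04 -3.18682645e-05  9.99999980e-01 -1.07365018e-04]
```

View pics/w1.png

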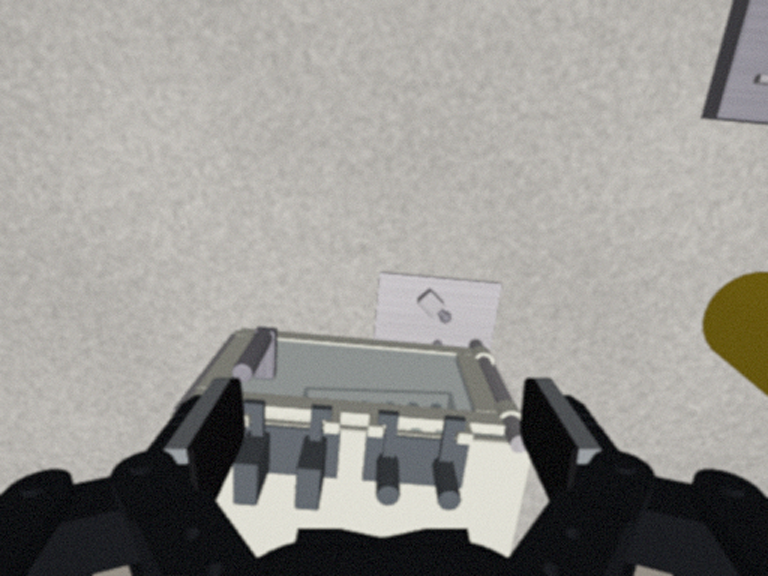

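```bash
python3 -m inch '[[0,0,0,-3,-2,0,0],[0,0,0,-6,-4,0,0],[0,0,0,-9,-4,0,0],[0,0,0,-11,-4,0,0],[0,0,0,-11,-4,0,0],[0,0,0,-11,-4,0,0]]'
python3 -c "
from h import *
snap('wrist','w2',None,1.5)
for t,c,k in (('w1',(100,200,370,350),2.9),('w2',(60,20,370,240),2.5)): show(load(t)['frame'][:,:,::-1],t+'c',c,k)
"
```

```text
t: 2.5
eef_pos: [0.6435, 0.0085, 0.3109]
tool_rot: [-0.0, 0.0, 1.0, 0.0]
force: [-0.4, 0.9, -0.3]
grip_width: 0.0856
```

View pics/w2.png

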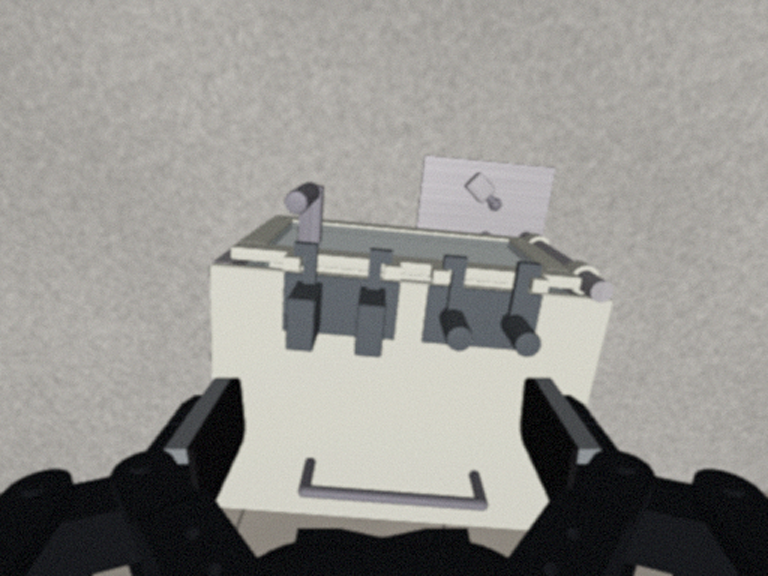

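View pics/w1c.png

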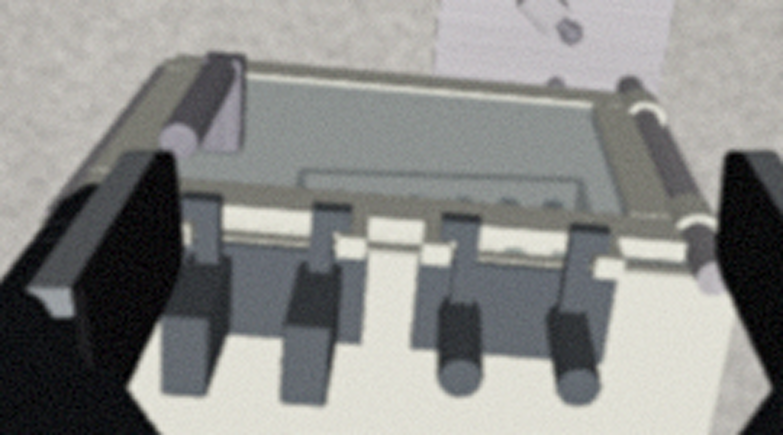

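View pics/w2c.png

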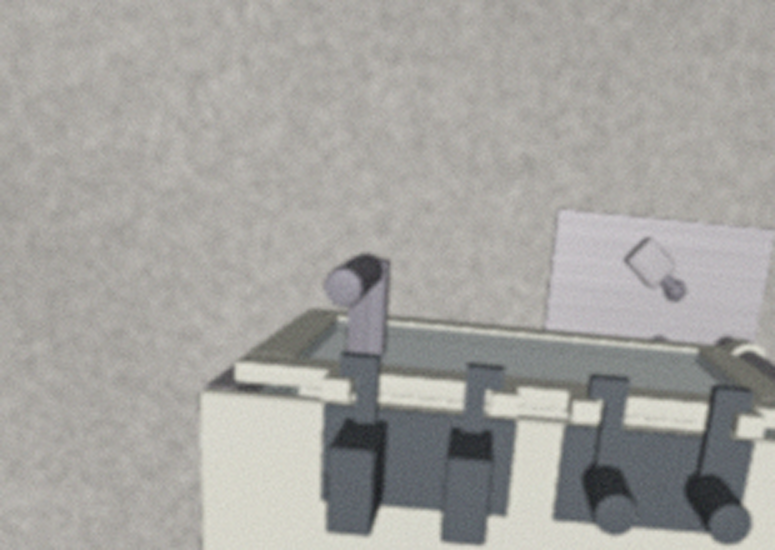

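```bash
cat > m.py <<'E'
from h import *
a=lambda x,y:(100+x/2.9,200+y/2.9)
b=lambda x,y:(60+x/2.5,20+y/2.5)
P={}
for n,p,q in [('rr',(461,378),(613,514)),('rl',(578,386),(729,523)),('sr',(187,355),(354,490)),('sl',(308,363),(467,500)),('post',(179,138),(344,285))]:
    X,e=tri([('w1',a(*p)),('w2',b(*q))]); z=.175 if n=='post' else .2
    P[n]=onz('w2',b(*q),z)
    print(n,X.round(4),np.round(e,4),onz('w1',a(*p),z).round(4),P[n].round(4))
X,e=tri([('w1',a(709,277)),('w2',(400,193))]);print('hinge pin',X,e)
for k in('w2',):
  q={n:P[n][:2] for n in P}
  print('dist',np.linalg.norm(q['rr']-q['rl']),np.linalg.norm(q['sr']-q['sl']),np.linalg.norm((q['sr']+q['sl']-q['rr']-q['rl'])/2))
  R=(q['rr']+q['rl'])/2;S=(q['sr']+q['sl'])/2
  d=R-S; yaw=np.arctan2(-d[0],d[1]);print('yaw deg',np.degrees(yaw),'R',R,'S',S)
  ex=np.array([np.cos(yaw),np.sin(yaw)]);ey=np.array([-ex[1],ex[0]])
  O=(R+S)/2-.028*ex;print('O',O,'post pred',O-.038*ex-.075*ey,'hinge',O+.115*ey)
E
python3 m.py
```

```text
rr [0.6759 0.0551 0.1984] [0.0007 0.0007] [0.6749 0.0557 0.2   ] [0.6749 0.0542 0.2   ]
rl [0.6787 0.0949 0.1992] [0.0001 0.0001] [0.6781 0.0948 0.2   ] [0.6783 0.0945 0.2   ]
sr [ 0.666  -0.0349  0.1997] [0.0001 0.0001] [ 0.6657 -0.035   0.2   ] [ 0.666  -0.0348  0.2   ]
sl [0.6709 0.0041 0.1975] [0.0004 0.0004] [0.6689 0.0049 0.2   ] [0.6697 0.0038 0.2   ]
post [ 0.5998 -0.0391  0.1736] [0.0001 0.0001] [ 0.5991 -0.0387  0.175 ] [ 0.5997 -0.0388  0.175 ]
hinge pin [0.65313269 0.14340384 0.1753546 ] [0.0002729698075609804, 0.0002729698075610645]
dist 0.04048290293296551 0.03875735687152694 0.09022746903321074
yaw deg -5.598025960149419 R [0.67661808 0.07432843] S [ 0.66781651 -0.01546872]
O [0.64435083 0.03216122] post pred [ 0.59921592 -0.03877424] hinge [0.65556893 0.14661275]
```

```bash
python3 -m inch '[[0,0,5.6,-1,2,1,40],[0,0,5.6,-2,4,2,40],[0,0,5.6,-3.35,6.63,4,40],[0,0,5.6,-3.35,6.63,6,40],[0,0,5.6,-3.35,6.63,6,40],[0,0,5.6,-3.35,6.63,6,40]]'
python3 -c "
from h import *
s=get_state();print(s['eef_pos'],s['force'])
snap('wrist','w3',None,1.5)"
```

```text
t: 3.15
eef_pos: [0.6765, 0.0752, 0.2524]
tool_rot: [0.0, 0.049, 0.999, -0.0]
force: [0.3, -0.5, 1.1]
grip_width: 0.0722
[0.67645656 0.07516237 0.25244324] [ 0.31313802 -0.51887206  1.09581669]
```

View pics/w3.png

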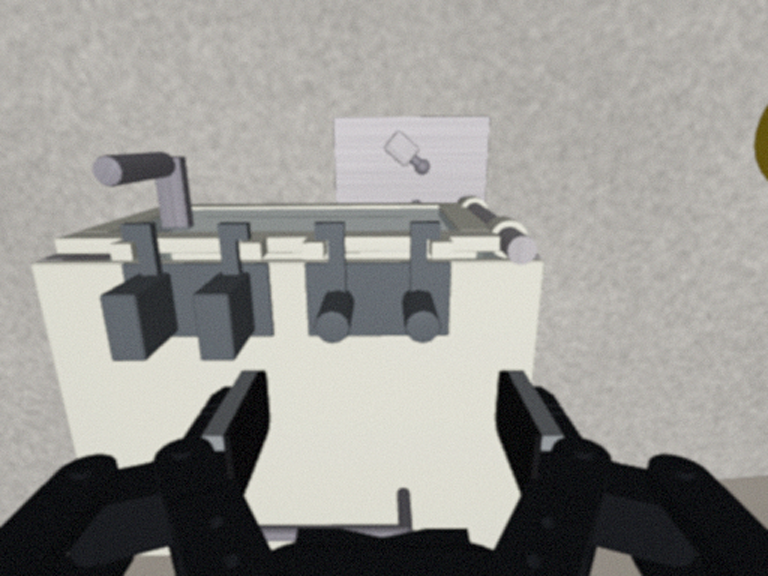

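```bash
python3 -c "
from h import *
show(load('w3')['frame'][:,:,::-1],'w3c',(60,130,310,250),3.2)
a=onz('w3',(332/1.5,325/1.5),.2);b=onz('w3',(421.5/1.5,325/1.5),.2);print(a,b,(a+b)/2)
c=onz('w3',(108/1.5,170/1.5),.175);print('post',c)"
```

```text
[0.67415138 0.05535107 0.2       ] [0.67798849 0.09442609 0.2       ] [0.67606993 0.07488858 0.2       ]
post [ 0.60009249 -0.03856816  0.175     ]
```

View pics/w3c.png

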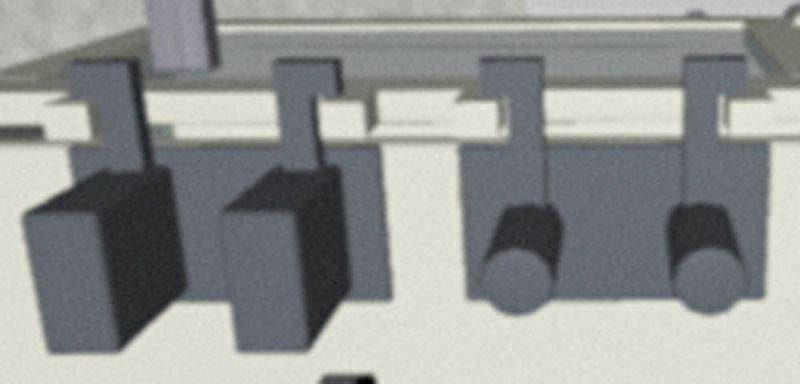

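```bash
python3 -m inch '[[0,0,0,0,0,2,40],[0,0,0,0,0,4,40],[0,0,0,0,0,5.5,40],[0,0,0,0,0,7,40],[0,0,0,0,0,8.3,40],[0,0,0,0,0,8.3,40],[0,0,0,0,0,8.3,40]]' 20
python3 -m inch '[[0,0,0,0,0,0,55],[0,0,0,0,0,0,65],[0,0,0,0,0,0,75],[0,0,0,0,0,0,80]]' 20
```

```text
t: 3.9
eef_pos: [0.6774, 0.0751, 0.1697]
tool_rot: [0.001, 0.049, 0.999, 0.0]
force: [-0.1, 0.5, 0.2]
grip_width: 0.0722
t: 4.3
eef_pos: [0.6775, 0.075, 0.1689]
tool_rot: [0.0, 0.049, 0.999, -0.001]
force: [-0.6, -5.4, 3.7]
grip_width: 0.0588
```

```bash
python3 -m inch '[[0,0,0,0,0,0,90],[0,0,0,0,0,0,100],[0,0,0,0,0,0,110],[0,0,0,0,0,0,120],[0,0,0,0,0,0,130],[0,0,0,0,0,0,140],[0,0,0,0,0,0,140]]' 20
python3 -m inch '[[0,0,0,0,0,0,150],[0,0,0,0,0,0,160],[0,0,0,0,0,0,160],[0,0,0,0,0,0,160],[0,0,0,0,0,0,160]]' 22
```

```text
t: 5.0
eef_pos: [0.6774, 0.073, 0.1698]
tool_rot: [0.001, 0.05, 0.999, -0.002]
force: [-5.3, -19.9, 15.9]
grip_width: 0.0392
t: 5.5
eef_pos: [0.6774, 0.073, 0.1698]
tool_rot: [0.001, 0.05, 0.999, -0.002]
force: [-4.8, -18.4, 15.7]
grip_width: 0.0392
```

```bash
python3 -m inch '[[0,0,0,0,-0.1,0,160],[0,0,0,0,-0.2,0,160],[0,0,0,0,-0.2,0,160],[0,0,0,0,-0.2,0,160],[0,0,0,0,-0.2,0,160]]' 22
```

```text
t: 6.0
eef_pos: [0.6774, 0.0729, 0.1699]
tool_rot: [0.001, 0.049, 0.999, -0.001]
force: [-2.7, -6.3, 14.2]
grip_width: 0.0392
```

```bash
python3 -c "
from h import *
snap('wrist','w4',(60,130,360,340),2.5)"
```

```text
(no output)
```

View pics/w4.png

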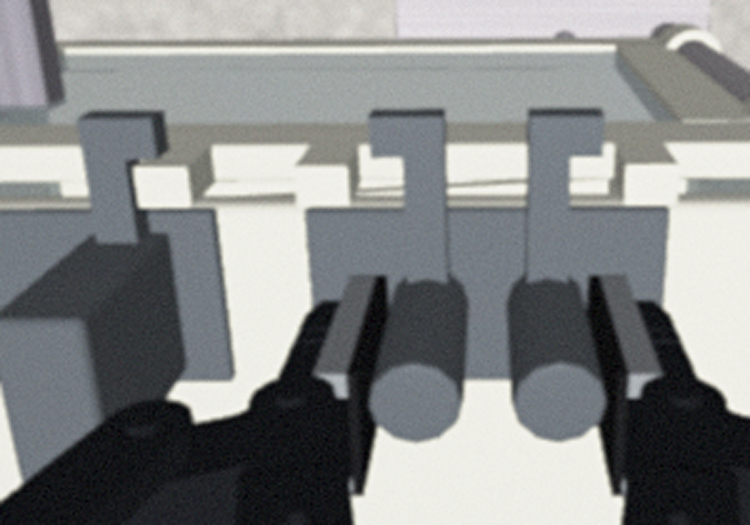

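```bash
python3 -m inch '[[0,0,0,0,0,0,100],[0,0,0,0,0,0,60],[0,0,0,0,0,0,40],[0,0,0,0,0,0,40],[0,0,0,0,0,-3,40],[0,0,0,0,0,-6,40],[0,0,0,0,-2,-8,40],[0,0,0,0,-5,-8,40],[0,0,0,0,-8,-8,40],[0,0,0,0,-9.2,-8,40],[0,0,0,0,-9.2,-8,40],[0,0,0,0,-9.2,-8,40]]' 20
python3 -c "
from h import *
s=get_state();print(s['eef_pos'],s['force'])
snap('wrist','w5',None,1.5)"
```

```text
t: 7.25
eef_pos: [0.668, -0.0173, 0.2481]
tool_rot: [-0.0, 0.049, 0.999, 0.0]
force: [-0.6, -0.5, -0.5]
grip_width: 0.0721
[ 0.66802389 -0.01734839  0.24814348] [-0.58546298 -0.4856654  -0.4669509 ]
```

View pics/w5.png

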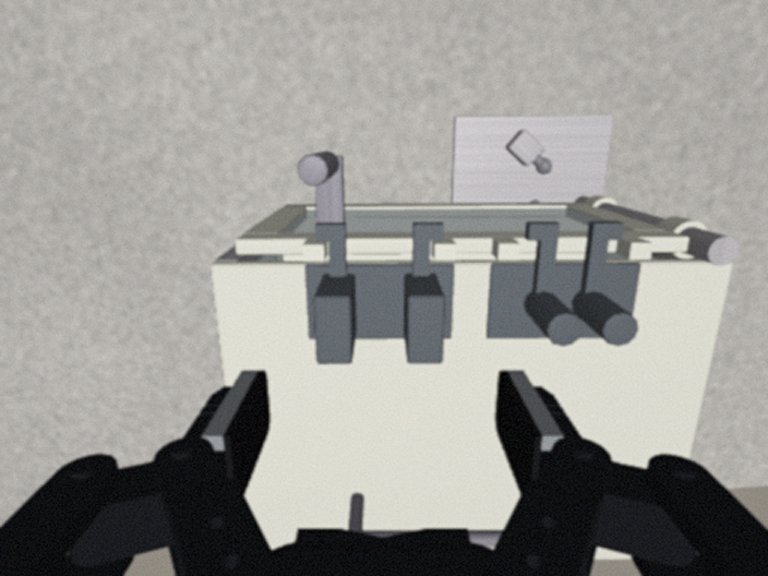

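```bash
python3 -m inch '[[0,0,0,0,0,2,40],[0,0,0,0,0,4,40],[0,0,0,0,0,5.5,40],[0,0,0,0,0,7,40],[0,0,0,0,0,8,40],[0,0,0,0,0,8,40],[0,0,0,0,0,8,40],[0,0,0,0,0,8,55],[0,0,0,0,0,8,70],[0,0,0,0,0,8,80]]' 20
python3 -m inch '[[0,0,0,0,0,0,90],[0,0,0,0,0,0,100],[0,0,0,0,0,0,110],[0,0,0,0,0,0,120],[0,0,0,0,0,0,130],[0,0,0,0,0,0,140],[0,0,0,0,0,0,150],[0,0,0,0,0,0,160],[0,0,0,0,0,0,160],[0,0,0,0,0,0,160]]' 22
```

```text
t: 8.3
eef_pos: [0.6682, -0.0181, 0.1687]
tool_rot: [0.0, 0.049, 0.999, -0.0]
force: [-0.5, 0.8, 0.3]
grip_width: 0.0587
t: 9.3
eef_pos: [0.6684, -0.0187, 0.1695]
tool_rot: [0.001, 0.049, 0.999, -0.001]
force: [-1.9, -6.2, 10.1]
grip_width: 0.0396
```

```bash
python3 -m inch '[[0,0,0,0,-0.05,0,160],[0,0,0,0,-0.1,0,160],[0,0,0,0,-0.1,0,160],[0,0,0,0,-0.1,0,160]]' 25
python3 -c "
from h import *
snap('wrist','w6',(60,130,360,340),2.5)"
```

```text
t: 9.7
eef_pos: [0.6684, -0.0188, 0.1695]
tool_rot: [0.001, 0.049, 0.999, 0.0]
force: [-1.3, 2.5, 10.9]
grip_width: 0.0393
```

View pics/w6.png

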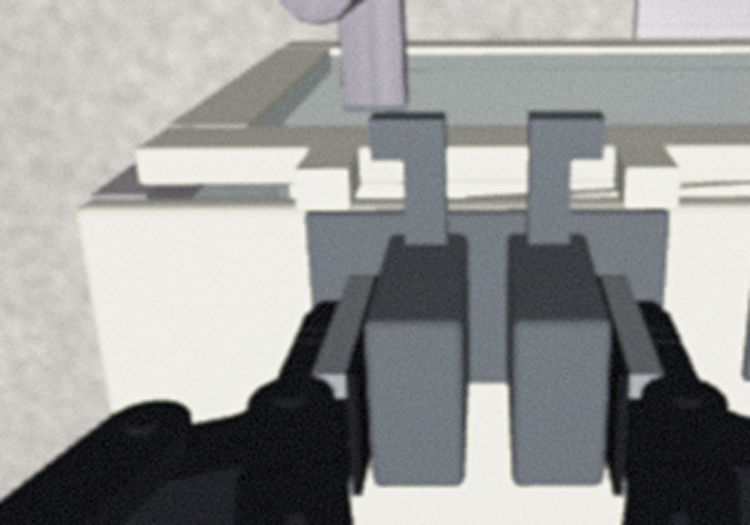

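```bash
python3 -m inch '[[0,0,0,0,0,0,100],[0,0,0,0,0,0,60],[0,0,0,0,0,0,40],[0,0,0,0,0,0,40],[0,0,0,0,0,-3,40],[0,0,0,0,0,-6,40],[0,0,0,2,-1,-8,40],[0,0,0,5,-2.5,-8,40],[0,0,0,6.6,-2.9,-8,40],[0,0,0,6.6,-2.9,-8,40],[0,0,0,6.6,-2.9,-8,40]]' 20
python3 -c "
from h import *
s=get_state();print(s['eef_pos'],s['force'])
snap('wrist','w7',None,1.5)
print('tub lid',onz('a_scene',(290,299),.134),onz('a_side',(182,126),.134),'tray',onz('a_scene',(331,270),.02))
H=np.array([-3.8,19.0])
for th in range(0,100,6):
  c,q=np.cos(np.radians(th)),np.sin(np.radians(th)); print(th,round(-3.8+3.8*c+19*q,2),round(19+3.8*q-19*c,2))
"
```

```text
t: 10.85
eef_pos: [0.5997, -0.0414, 0.2484]
tool_rot: [0.0, 0.049, 0.999, 0.0]
force: [0.6, 0.2, -0.1]
grip_width: 0.0719
[ 0.59966794 -0.04144252  0.2484494 ] [ 0.55630481  0.1801987  -0.1042221 ]
tub lid [0.62721933 0.42547354 0.134     ] [0.62083952 0.40571117 0.134     ] tray [0.43396676 0.33531172 0.02      ]
0 0.0 0.0
6 1.97 0.5
12 3.87 1.21
18 5.69 2.1
24 7.4 3.19
30 8.99 4.45
36 10.44 5.86
42 11.74 7.42
48 12.86 9.11
54 13.8 10.91
60 14.55 12.79
66 15.1 14.74
72 15.44 16.74
78 15.57 18.77
84 15.49 20.79
90 15.2 22.8
96 14.7 24.77
```

View pics/w7.png

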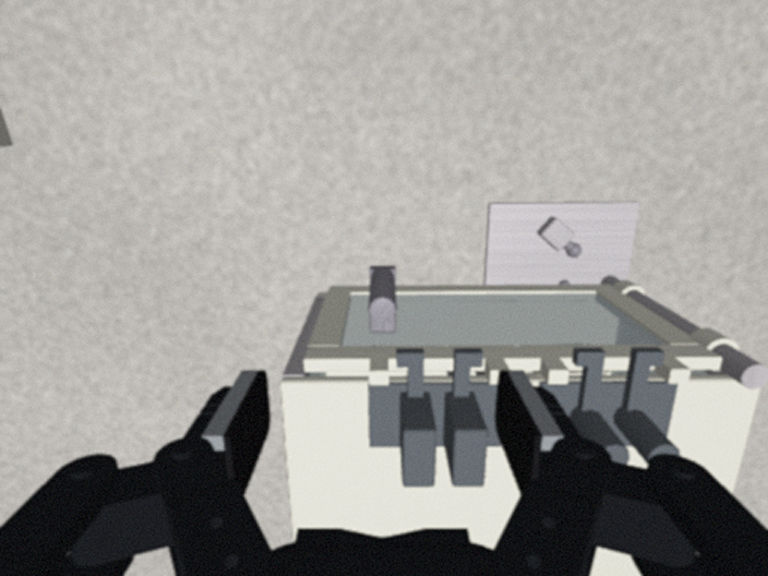

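```bash
python3 -m inch '[[0,0,0,0,0,2.5,40],[0,0,0,0,0,5,40],[0,0,0,0,0,7,40],[0,0,0,0,0,9,40],[0,0,0,0,0,11,40],[0,0,0,0,0,11,40],[0,0,0,0,0,11,40]]' 60
python3 -c "
from h import *
s=get_state();print(s['eef_pos'],s['force'])
snap('wrist','w8',None,1.5)"
```

```text
t: 11.6
eef_pos: [0.5999, -0.0413, 0.1383]
tool_rot: [-0.0, 0.049, 0.999, 0.0]
force: [-0.3, 0.2, 0.3]
grip_width: 0.0717
[ 0.59988265 -0.04126913  0.13832397] [-0.31434203  0.16372997  0.33045192]
```

View pics/w8.png

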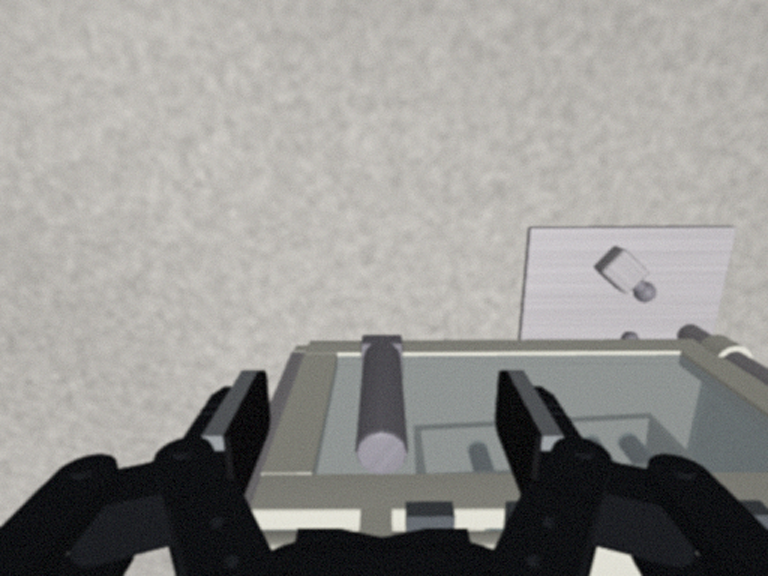

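```bash
python3 -m inch '[[0,0,0,0,0,0,120],[0,0,0,0,0,0,180],[0,0,0,0,0,0,220],[0,0,0,0,0,0,255],[0,0,0,0,0,0,255],[0,0,0,0,0,0,255],[0,0,0,0,0,0,255],[0,0,0,0,0,0,255]]' 70
```

```text
t: 12.45
eef_pos: [0.5996, -0.0416, 0.1387]
tool_rot: [0.0, 0.049, 0.999, -0.0]
force: [-0.5, -1.3, 5.9]
grip_width: 0.0128
```

```bash
python3 -c "
from h import *
snap('wrist','w9',None,1.5)"
```

```text
(no output)
```

View pics/w9.png

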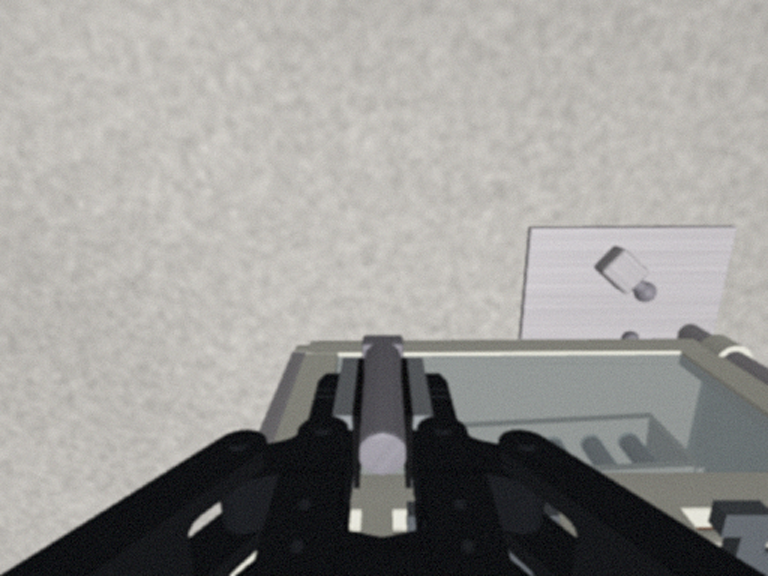

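```bash
python3 -m inch '[[0,0,3,0.99,0.23,0,255],[0,0,6,1.97,0.5,0,255],[0,0,9,2.93,0.83,0,255],[0,0,12,3.87,1.21,0,255],[0,0,18,5.69,2.1,0,255],[0,0,24,7.4,3.19,0,255],[0,0,24,7.4,3.19,0,255]]' 70
```

```text
t: 13.2
eef_pos: [0.5276, -0.0012, 0.1387]
tool_rot: [0.0, 0.257, 0.967, 0.0]
force: [0.6, 0.3, 1.6]
grip_width: 0.0122
```

```bash
python3 -c "
from h import *
s=get_state();print(s['eef_pos'],s['force'],s['moment'])
snap('wrist','w10',None,1.5)"
```

```text
[ 0.52760902 -0.00118716  0.13872162] [0.63973643 0.25145871 1.62102216] [-0.06048901 -0.06744314 -0.03999273]
```

View pics/w10.png

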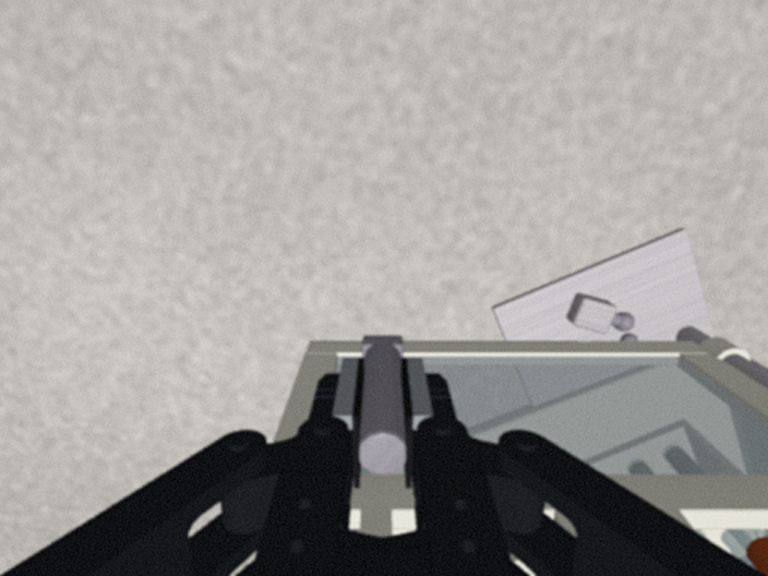

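```bash
python3 -m inch '[[0,0,5,1.64,0.4,0,255],[0,0,10,3.24,0.95,0,255],[0,0,15,4.79,1.63,0,255],[0,0,20,6.27,2.45,0,255],[0,0,25,7.67,3.39,0,255],[0,0,30,8.99,4.45,0,255],[0,0,30,8.99,4.45,0,255]]' 90
```

```text
t: 13.95
eef_pos: [0.4726, 0.0815, 0.1387]
tool_rot: [0.0, 0.497, 0.868, -0.0]
force: [-3.3, -2.2, 9.1]
grip_width: 0.0116
```

```bash
python3 -c "
from h import *
s=get_state();print(s['eef_pos'],s['force'],s['moment'])
snap('wrist','w11',None,1.5)"
```

```text
[0.47261349 0.08148857 0.13865232] [-3.30315772 -2.15668093  9.09280051] [-0.4937242   0.53132526  0.01489105]
```

View pics/w11.png

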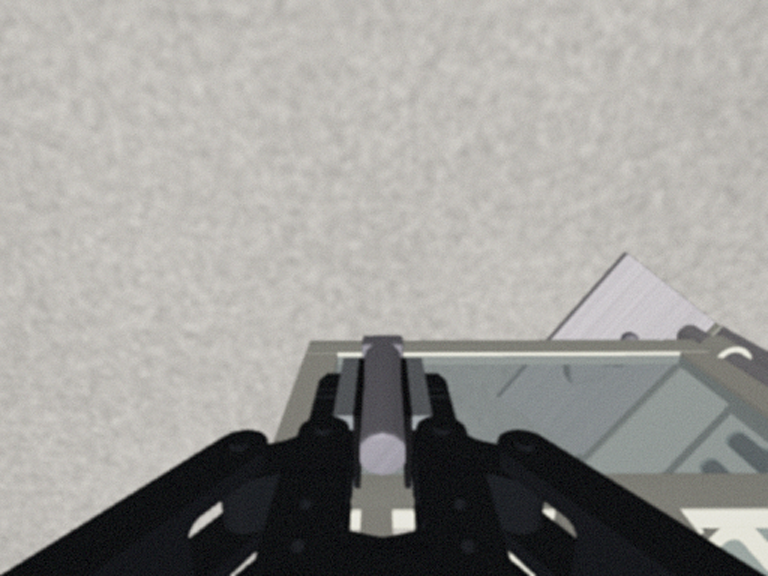

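Gate at about 54°, post still centred. Swing the remaining ~34°.

```bash
python3 -m inch '[[0,0,5,1.64,0.4,0,255],[0,0,10,3.24,0.95,0,255],[0,0,15,4.79,1.63,0,255],[0,0,20,6.27,2.45,0,255],[0,0,25,7.67,3.39,0,255],[0,0,30,8.99,4.45,0,255],[0,0,34,9.98,5.37,0,255],[0,0,34,9.98,5.37,0,255],[0,0,34,9.98,5.37,0,255],[0,0,34,9.98,5.37,0,255],[0,0,34,9.98,5.37,0,255]]' 90
python3 -c "
from h import *
s=get_state();print(s['eef_pos'],s['force'],s['moment'],s['joint_pos'])
snap('wrist','w12',None,1.5); snap('scene','s12',(150,120,350,270),4); snap('side','d12',(120,80,370,260),3)"
```

```text
t: 15.1
eef_pos: [0.4687, 0.1937, 0.1386]
tool_rot: [0.0, 0.728, 0.685, -0.0]
force: [-5.4, -0.7, 11.6]
grip_width: 0.012
[0.46872905 0.19373381 0.13862278] [-5.42153379 -0.70054103 11.58823289] [-0.20438102  0.88337135  0.00332064] [ 2.31213926e-01  2.80913322e-01 -2.83383691e-01  1.00663720e+00
 -1.23562189e-04  1.86344201e+00]
```

View pics/w12.png

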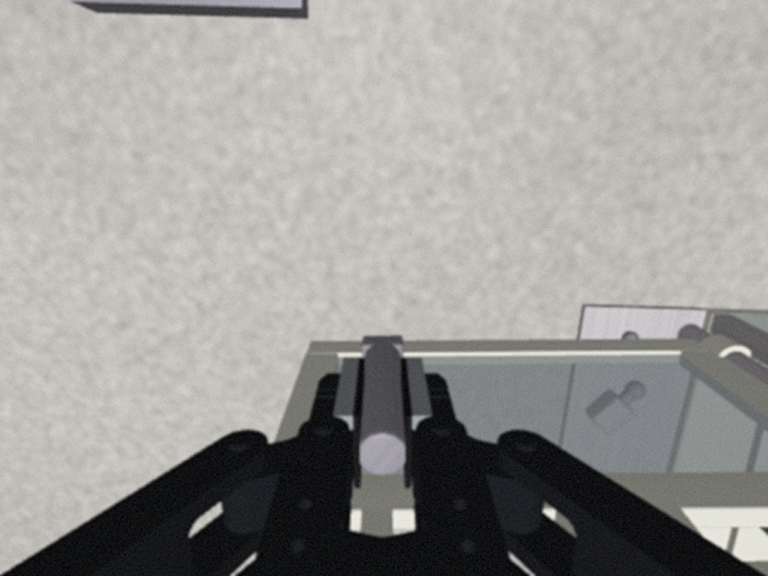

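View pics/s12.png

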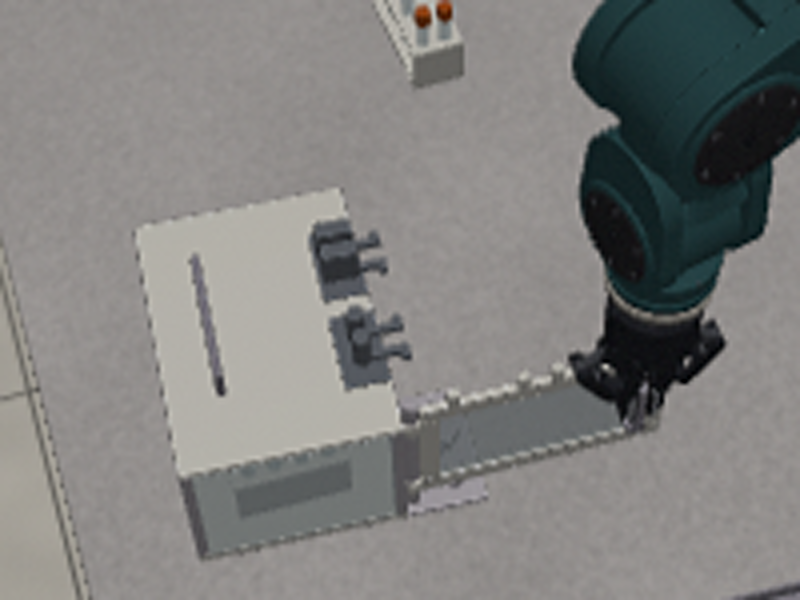

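View pics/d12.png

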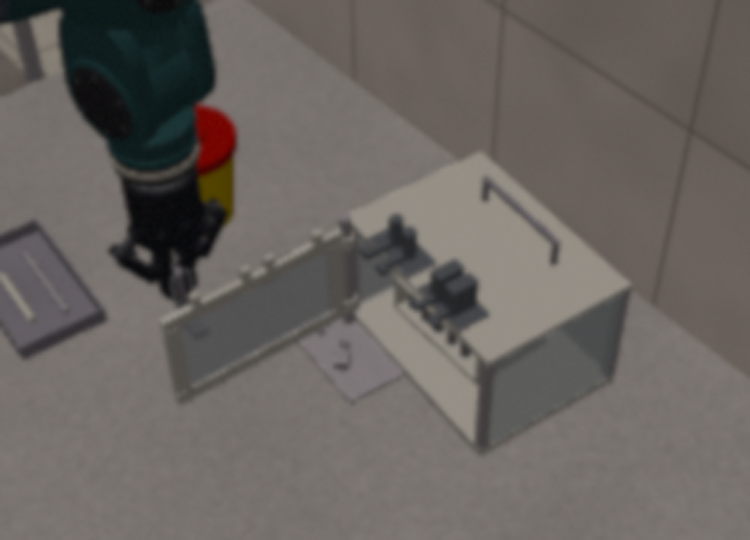

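```bash
python3 -m inch '[[0,0,0,0,0,0,255],[0,0,0,0,0,0,255],[0,0,0,0,0,0,255],[0,0,0,0,0,0,255]]' 90
python3 -c "
from rig import *
s=get_state();print(abs(s['qvel']).max(),s['force'],s['grip_width'])
print(hand_in())"
```

```text
t: 15.65
eef_pos: [0.4687, 0.1937, 0.1386]
tool_rot: [0.0, 0.729, 0.685, -0.0]
force: [-4.6, -1.0, 11.5]
grip_width: 0.0118
0.002177017339309995 [-4.56114023 -1.0226653  11.49835511] 0.011754233931215486
the job is handed in; nothing more can be done
None
```

I squeezed the round catch home first, then the rectangular one, using a 20–25 N grip set-point. Then I gripped the steel post and swung the gate past its detent to about 88° (1.53 rad). I handed in at 15.65 s with the post held at 90 N.

**Last checks:**
- **Catches:** the finger opening read about 39 mm on each catch, and the pictures showed both sets of pads fully in.
- **Gate:** the last scene and side pictures show it square to the box front. The wrist picture shows the post centred between the fingers, and the arm was still (joint speeds under 0.003 rad/s).
- **Other objects:** nothing came near the racks, tub or tray, and the parts of them in the last pictures look unmoved. I did not measure their positions again.

**What disagreed:**
- The round catch's measured centre was about 2 mm off in y. That put about 20 N sideways on the wrist, which a 2 mm correction reduced to 6 N.
- The post reads about 12 mm between the fingers, not the stated 14 mm.
- I could not read the force on each pad or the gate angle directly. They are inferred from the grip setting, the wrist force, the tool pose and the pictures.

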